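Hold the amber cuvette in the light path

TASK

Slide the red shutter of the little photometer fully open, then take the amber cuvette out of the blue rack, gripping it by its white frosted faces only and never touching its clear coloured windows. Hold it upright in the light path, midway between lamp and detector and centred on the beam, with its windows facing the lamp and the detector and without bumping the photometer; finish while still holding it there, still. Leave the green and violet cuvettes, the bottle and the tip box alone.

Things in the scene. Friction and masses are not known exactly. Their poses are not given: they have to be found in the camera images.
- photometer: Fixed open photometer. Base 250 x 120 x 10 mm (own x, y, z); cream lamp housing at its +x end, dark blue detector housing at its -x end, each 80 mm (x) by 100 mm (y), top 85 mm above the bench. Inner faces at x = +42 (lamp) and -38 mm (detector), each with a round lens 60 mm above the bench; the beam runs between them along x. Origin: centre of the underside. z up; -y roughly away from the robot.
- beam_mid (a point): Point on the beam midway between lamp shutter and detector, 60 mm above the bench (50 mm above the photometer's base). Axes as the photometer's: x along the beam.
- shutter (a joint): Travel of the lamp's red shutter in m: 0 = closed (its blade covers the lamp lens), 0.045 = fully open at the stop; over 0.038 counts as fully open. Growing values move it in the photometer's -y direction. It needs about 2 N, stays where it is left, and starts within 8 mm of closed.
- shutter_knob (a point): Centre of the top of the shutter's red knob, 114 mm above the bench; axes as the photometer's. The knob is a post 14 x 14 mm, 26 mm tall, on a 3 mm strip that slides on the lamp housing's roof. The strip carries the blade before the lamp lens: 36 mm wide (y), 3 mm thick, face at photometer x = +37 mm, 46 to 86 mm above the bench. Moves with the shutter.
- rack: Blue plastic rack block, fixed to the bench, 180 mm (x) x 90 mm (y) x 24 mm (z), with three rectangular pockets 18 mm deep in a row along its x, 55 mm apart, each 28 x 20 mm. Origin: centre of the underside; z up. Rows of dark round marks along both long edges are only decoration.
- amber_cuvette: Amber cuvette to hold: 26 mm (own x) x 18 mm (y) x 50 mm tall, 35 g, plus an amber stopper on top 14 x 9 x 5 mm. Stands upright in one of the rack's pockets, x along the rack's x, underside 6 mm above the bench, 32 mm of it (and the stopper) above the rack. Grip across the 18 mm (y), on the frosted sides; light passes along x through the windows. Origin: centre of the underside, z up.
- amber_centre (a point): Centre of the amber cuvette, 25 mm above its underside: this point belongs at the beam's mid point.
- amber_frosted: The amber cuvette's two white frosted faces (part of it, same origin and axes): the flat sides at y = +-9 mm, each 23 mm wide and 50 mm high.
- amber_windows: The amber cuvette's two clear amber windows (part of it, same origin and axes): the ends at x = +-13 mm, each 12 mm wide, set in 3 mm from the frosted faces. Not to be touched.
- green_cuvette: Green cuvette of the same shape in another pocket of the rack, to be left standing. Origin: centre of its underside.
- violet_cuvette: Violet cuvette of the same shape in another pocket of the rack, to be left standing. Origin: centre of its underside.
- bottle: Loose glass bottle with a blue cap, 54 mm across, 90 mm tall, standing between photometer and rack on the robot side. Origin: centre of the underside. Leave alone.
- tip_box: Loose pipette tip box, grey with a cream lid, 90 x 125 x 64 mm (x, y, z), on the far side of the work. Origin: centre of the underside. Leave alone.
Not all that is in view belongs to the job. What is shaped like the amber_cuvette but brown or yellow is not meant. What is shaped like the green_cuvette but yellow is not meant.

How it is judged:
On the way, in this order (a step that is already met when the one before it is completed fails the run):
1. the shutter is fully open (over 38 mm) while the amber cuvette is still in the rack (value of joint shutter above 0.038 m and height (world z) of amber_cuvette below 0.015 m), for 0.1 s.
2. the amber cuvette is lifted out of its pocket by its frosted faces (height (world z) of amber_cuvette above 0.026 m and contact force between amber_frosted and the fingers above 2 N), for 0.1 s.
At the end, for the whole second after the job is handed in: Amber cuvette held by its frosted faces (over 2 N), still, clear of the photometer, on the beam within 5 mm sideways, 10 mm in height, 15 mm along it, square within 10 and upright within 8 degrees; shutter over 38 mm open; green, violet within 6 mm, bottle, tip box within 20 mm of their places (value of joint shutter above 0.038 m and contact force between amber_frosted and the fingers above 2 N and x of amber_centre in the frame of beam_mid between -0.015 and 0.015 m and y of amber_centre in the frame of beam_mid between -0.005 and 0.005 m and z of amber_centre in the frame of beam_mid between -0.01 and 0.01 m and angle between the x axis of amber_cuvette and the x axis of photometer, either way round below 0.17 rad and angle between amber_cuvette's own z axis and vertical below 0.14 rad and linear speed of amber_cuvette below 0.02 m/s and contact force between amber_cuvette and photometer below 0.2 N and distance of each of green_cuvette, violet_cuvette from where it was at the start of the episode below 0.006 m and angle between each of green_cuvette, violet_cuvette's own z axis and vertical below 0.2 rad and distance of each of bottle, tip_box from where it was at the start of the episode below 0.02 m); the arm keeps its last pose, push and grip.
It fails at once if the fingers touch a clear window of the amber cuvette (over 0.5 N) (contact force between amber_windows and the fingers above 0.5 N).
It fails at once if the amber cuvette bumps the photometer (over 2 N) (contact force between amber_cuvette and photometer above 2 N).
It fails at once if the green or violet cuvette is disturbed (moved over 15 mm) (distance of any of green_cuvette, violet_cuvette from where it was at the start of the episode above 0.015 m).
It fails at once if the bottle or the tip box is knocked (moved over 30 mm) (distance of any of bottle, tip_box from where it was at the start of the episode above 0.03 m).
It also fails if it takes over 51 s, if anything falls off the work surface, if the arm or the gripper's body presses on something with over 40 N, if the wrist force passes 120 N, or if a joint passes its speed limit or range.

ROBOT

A 7-joint arm with a two-finger parallel gripper is mounted at the origin on the work surface. World frame = base frame: x ahead of the robot, y to its left, z up, the work surface at z = 0. Lengths are in m, angles in rad, forces in N, time in s.
With the tool pointing down it reaches from about 0.4 to 0.85 m from the base axis. Payload 10.4 kg.
Tool frame: the origin (TCP) lies on the centre line of the jaws, within the pads' length; the fingertips stand 14 mm ahead of it and the grasp point (between the pads) lies 5 mm behind it (manip.tip_reach is the distance from the TCP to the fingertips, in m); z points along the fingers, y is the line along which they close (so a half turn about z gives the same grasp; the last joint's range is limited). The gripper opens to 85 mm and grips with 20 to 120 N. Pads are 22 mm wide; open, the fingers measure 114 mm over their backs; the gripper's body (76 mm by 85 mm) begins 54 mm behind the grasp point. The pads swing forward as they close: fully open they stand 13 mm farther back than shut.
Start: joints at [-1.34, 0.332, -0.065, 1.46, 0.022, 1.35, -0.088], TCP at [0.157, 0.605, 0.245] pointing down, gripper open.
Joint ranges: [-2.6, 2.6], [-0.5, 2.12], [-1.47, 1.34], [0.16, 2.42], [-1.27, 4.41], [0.06, 2.06], [-2.6, 2.6]. Speed limits (rad/s): [2.22, 2.22, 2.79, 2.79, 3.14, 3.14, 3.14].

INTERFACE

Orientations are given as a unit quaternion [x, y, z, w].
In Python, from workcell import manip gives the robot as it stands.
- The arm moves only by the shell command python3 -m pendant 'ROWS' [FORCE]. ROWS is JSON, a list of rows, each a list of 7 numbers: the shift along the tool's x, y, z in units of 50 mm (1.0 is 50 mm), then the turn, a rotation vector about the tool's x, y, z in units of 8 degrees (1.0 is 8 degrees), then the opening, from -1 (shut) to 1 (fully open), so that 0 is half open. In form: [[dx, dy, dz, ax, ay, az, jaw], ...]. A call has exactly 10 rows; each row is the pose to reach, as a shift and turn from the pose commanded when the call began, along the tool's axes at that moment; what a row does not reach only later rows make up. A row lasts 1/8 s, in which the tool goes at most 62.5 mm and 10.7 degrees, less where a joint would pass 70% of its speed; a pose out of reach is approached as far as the arm can. A call with a gripper value outside its range is refused whole. The fingers move at their own pace and stop on an object; FORCE is the grip in N (left out, the last holds). Time passes only in rows, so rows that repeat a pose let the fingers close, or fill a call up. It gives the time, the measured TCP pose, the force, the opening and the grip force at its end, in the units of the state.
- manip.get_obs(): the state, without advancing time (a new reading comes with each control period).
- manip.camera(name): name is "side" or "top"; returns (picture, depth): 384x512x3 uint8, red, green, blue; 384x512 float32, m along the optical axis (not along the pixel's ray), 0 where there is no reading.
- manip.get_calibration(name): a dict with "fx", "fy", "cx", "cy" (pixels), "D" ([k1, k2, p1, p2, k3] as OpenCV has them; the pictures are not rectified), "xyz" and "orientation" of the camera in the world. Camera axes: x right, y up, looking along -z (the intrinsics and any distortion apply to the point x, -y, -z); pixel columns grow to the right and rows downward; lengths in m; the calibration is good to about 2 mm. A picture is of the moment at which its call begins. get_calibration takes no time and is no camera call.
- manip.hand_in(): hands the job in; it is judged then, once.
Trained networks look in the newest picture that a camera, given by its name, has taken for a name from the list of things; names that differ only in an ending like _2 or _b are one class to them, and where a whole thing is asked for, a point or a joint stands for the part that bears it (a point fixed in the world has none). Each returns a list of dicts, best first, with "p" (0 to 1); they miss things now and then, are a little off and sometimes report something else, mostly with a low value. They report only what shows in the picture. A call takes as long as a camera call. They do not tell look-alikes from the thing itself.
- manip.find_in(thing, camera): "box" ([left, top, right, bottom] in pixels, round what is visible of it).
- manip.trace(thing, camera): "pixels" (384x512 bool, what is visible of it) and "box" ([left, top, right, bottom] in pixels, round what is visible of it).
- manip.tip_of(thing, camera): "pixel" ([column, row] in pixels: a listed point, or the origin of a listed thing).
The state is a dict: "clock": time; "joint_pos": joint angles; "joint_velocities": joint speeds; "tau": joint torques, N m; "position": TCP position; "ee_rot": TCP orientation; "ft_force": force on the tool from outside, world axes, zero at the start; "torque": the same for the moment, N m; "grip_width": opening from 0.0 (shut) to 1.0 (fully open); "grasp_force": force on a finger pad.
Only numpy, scipy, OpenCV 4.12 (cv2) and the standard library are available. Lean on these libraries where they do the work, as an engineer would, in place of code of your own. Each camera call takes 0.05 s, during which the arm holds its last target. There are 200 camera calls.

## Working session

There is one attempt and no reset: what is moved stays moved. The work goes in short steps, Python scripts to look and compute and a shell command to move; the robot and the scene stay as the last step left them, time stands still between calls to the robot, and variables do not carry over. Pictures are saved under pics/ and viewed, at most 10 in all, crops included, and the job is handed in when it is done.

```bash
mkdir -p pics
cat > h.py <<'E'
import numpy as np, cv2
from workcell import manip
from scipy.spatial.transform import Rotation as R
def ray(cam,uv):
    c=manip.get_calibration(cam);K=np.array([[c['fx'],0,c['cx']],[0,c['fy'],c['cy']],[0,0,1]])
    p=cv2.undistortPoints(np.array(uv,float).reshape(-1,1,2),K,np.array(c['D'],float)).reshape(-1,2)
    d=np.c_[p[:,0],-p[:,1],-np.ones(len(p))]
    return np.array(c['xyz']),R.from_quat(c['orientation']).apply(d)
def atz(cam,uv,z):
    o,d=ray(cam,uv);return o+d*((z-o[2])/d[:,2])[:,None]
def atd(cam,uv,depth):
    o,d=ray(cam,uv);return o+d*np.array(depth).reshape(-1,1)
def proj(cam,P):
    c=manip.get_calibration(cam);K=np.array([[c['fx'],0,c['cx']],[0,c['fy'],c['cy']],[0,0,1]])
    q=R.from_quat(c['orientation']).inv().apply(np.atleast_2d(P)-c['xyz'])
    q=q*[1,-1,-1]
    return cv2.projectPoints(q,np.zeros(3),np.zeros(3),K,np.array(c['D'],float))[0].reshape(-1,2)
E
python3 - <<'E'
from h import *
for n in ['top','side']:
    im,d=manip.camera(n);cv2.imwrite(f'pics/{n}0.png',im[:,:,::-1]);np.savez(f'{n}0.npz',im=im,d=d)
    c=manip.get_calibration(n);print(n,c)
    for t in ['amber_cuvette','green_cuvette','violet_cuvette','rack','photometer','bottle','tip_box']:
        for r in manip.find_in(t,n)[:4]: print(t,round(r['p'],2),np.round(r['box']))
    for t in ['shutter_knob','beam_mid','photometer','rack','amber_centre']:
        for r in manip.tip_of(t,n)[:3]: print('tip',t,round(r['p'],2),np.round(r['pixel'],1))
print(manip.get_obs(),manip.tip_reach)
E
```

```text
top {'fx': 470.1279774834547, 'fy': 470.1279774834547, 'cx': 252.5628352780292, 'cy': 197.0881029223413, 'D': array([-0.13284308,  0.        ,  0.        ,  0.        ,  0.        ]), 'xyz': array([0.35283902, 0.03908105, 1.14336495]), 'orientation': array([ 0.08303558, -0.07772163, -0.68873539,  0.71603631])}
amber_cuvette 0.57 [242. 237. 255. 247.]
amber_cuvette 0.56 [249. 191. 261. 208.]
green_cuvette 0.56 [184. 201. 196. 210.]
green_cuvette 0.48 [184. 155. 198. 167.]
violet_cuvette 0.49 [160. 208. 178. 212.]
rack 0.72 [154. 189. 231. 236.]
rack 0.58 [205. 203. 216. 203.]
photometer 0.56 [291. 181. 403. 249.]
bottle 0.74 [270. 268. 291. 291.]
bottle 0.39 [207. 196. 218. 206.]
tip_box 0.82 [220. 123. 281. 176.]
tip shutter_knob 0.52 [171.8 216.9]
tip shutter_knob 0.49 [212.6 200.3]
tip shutter_knob 0.47 [325.1 198.8]
tip beam_mid 0.23 [195.5 211.6]
tip photometer 0.84 [343.8 215.6]
tip photometer 0.2 [190.9 209.7]
tip rack 0.6 [193. 208.]
tip amber_centre 0.67 [260.1 198.3]
tip amber_centre 0.53 [248.9 242.2]
tip amber_centre 0.49 [212.2 201.5]
side {'fx': 379.60590450536523, 'fy':
[... 1028 characters left out ...]
0.3321913 , -0.06466024,  1.46012029,  0.0216373 ,
        1.34990672, -0.08851439]), 'joint_velocities': array([ 1.38900320e-03,  2.98120758e-04, -3.32583668e-04, -1.25372832e-03,
       -8.72440746e-05, -5.80744905e-04,  1.30664931e-03]), 'tau': array([ 4.74157441e-04, -6.25222993e+01,  4.93382290e-02, -3.91825354e+01,
        1.64916320e-02,  1.79728959e-03, -3.73774270e-06]), 'position': array([0.15695173, 0.60498303, 0.24533317]), 'ee_rot': array([1.26582657e-01, 9.91956062e-01, 3.35290337e-05, 2.04307957e-05]), 'ft_force': array([-0.50739256,  0.28102475,  0.38408107]), 'torque': array([-0.02233201,  0.01932834, -0.00089863]), 'grasp_force': 0.0, 'grip_width': 0.9969829963498178} 0.014
```

View pics/top0.png

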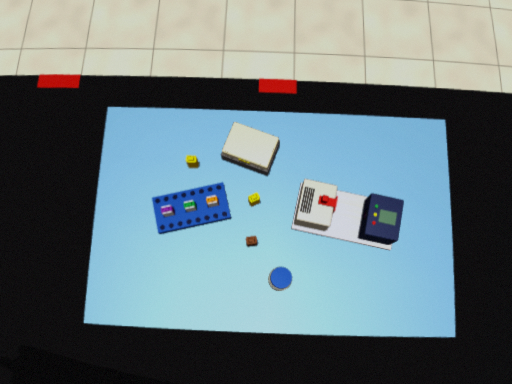

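View pics/side0.png

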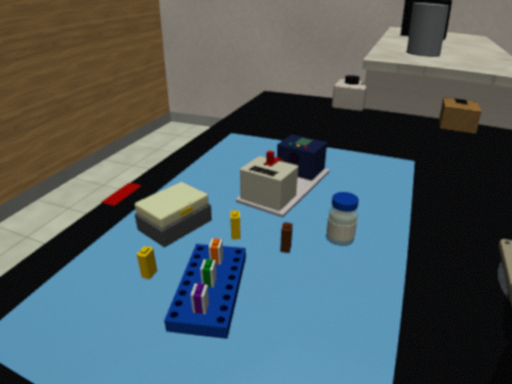

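Run:
```python
from h import *
z=np.load('top0.npz');im,d=z['im'],z['d']
v,u=np.mgrid[0:384,0:512];uv=np.c_[u.ravel(),v.ravel()]
P=atd('top',uv,d.ravel()).reshape(384,512,3);P[d==0]=np.nan
print('bench z',np.nanmedian(P[300:320,150:250,2]))
hsv=cv2.cvtColor(im,cv2.COLOR_RGB2HSV).astype(int);H,S,V=[hsv[:,:,i] for i in range(3)]
def rep(n,m):
    q=P[m&np.isfinite(P[:,:,2])];
    r=cv2.minAreaRect(q[:,:2].astype(np.float32)*1000)
    print(n,len(q),np.round(np.median(q,0),4),'rect',np.round(r[0],1),np.round(r[1],1),round(r[2],1))
def box(a,b,c,e):
    m=np.zeros((384,512),bool);m[b:e,a:c]=1;return m
Z=P[:,:,2]
rep('rack',box(145,180,240,240)&(Z>.018)&(Z<.03))
for n,u0 in(('amber',212),('green',190),('violet',167)):
    m=box(u0-11,188,u0+11,222)&(Z>.04);rep(n,m);print(np.nanmax(Z[m]))
rep('lamp',box(290,175,345,240)&(Z>.075)&(Z<.095))
rep('det',box(350,185,410,250)&(Z>.075)&(Z<.095))
rep('base',box(285,175,410,255)&(Z>.005)&(Z<.1))
rep('knob',box(290,175,345,240)&(Z>.1))
rep('red',box(290,175,350,240)&((H<8)|(H>172))&(S>150))
rep('bottle',box(255,255,305,305)&(Z>.07))
rep('tipbox',box(210,115,290,180)&(Z>.05))
for n,c,r in(('y1',192,160),('y2',254,198),('br',251,240)):rep(n,box(c-12,r-12,c+12,r+12)&(Z>.03))
s=np.load('side0.npz')['im']
a=cv2.resize(im[180:260,140:260],None,fx=5,fy=5,interpolation=2)[:,:,::-1][:400,:400]
a=cv2.resize(im[185:240,150:230],(400,275),interpolation=2);b=cv2.resize(im[170:255,285:410],(400,272),interpolation=2)
c=cv2.resize(s[225:325,160:260],(400,400),interpolation=2)[:300];e=cv2.resize(s[125:215,230:330],(400,300),interpolation=2)
t=np.vstack([np.hstack([a,np.vstack([b,b[:3]])]),np.hstack([c,e])]);cv2.imwrite('pics/crop.png',t[:,:,::-1])
```

```text
bench z 0.0007109327108649754
rack 2287 [0.5794 0.1994 0.0239] rect [580.9 203.1] [ 92.  179.6] 14.5
amber 98 [0.5933 0.1501 0.0556] rect [594.8 150.1] [19.2 25.7] 15.2
0.06491139526164802
green 95 [0.5793 0.2026 0.0568] rect [580.5 203.5] [18.4 26.2] 15.1
0.06288292776266324
violet 89 [0.5652 0.2554 0.0559] rect [566.6 255.7] [18.3 23.3] 16.2
0.06461892747129938
lamp 1458 [ 0.5884 -0.0952  0.0849] rect [591.3 -99.3] [ 85.6 101.2] 79.7
det 1458 [ 0.5619 -0.2519  0.085 ] rect [ 563.5 -254. ] [82.9 99.1] 78.7
base 5299 [ 0.5682 -0.182   0.082 ] rect [ 583.5 -185.2] [198.6 313.2] 1.4
knob 49 [ 0.5938 -0.1111  0.1132] rect [ 595.1 -111.6] [14.2 13.9] 79.8
red 147 [ 0.5928 -0.1184  0.0896] rect [ 593.  -120.2] [39.5 26.7] 82.1
bottle 374 [ 0.4169 -0.0181  0.0901] rect [417.2 -18.3] [47.4 46.9] 15.7
tipbox 1677 [0.7313 0.0637 0.0637] rect [733.7  64.3] [120.2  86.4] 71.5
y1 101 [0.6926 0.2064 0.0494] rect [695.4 207.9] [26.5 18.3] 88.7
y2 99 [0.6029 0.051  0.0495] rect [605.3  50.5] [19.1 25.6] 28.2
br 95 [0.501  0.0519 0.0507] rect [502.9  52.1] [19.1 24.6] 6.1
```

View pics/crop.png

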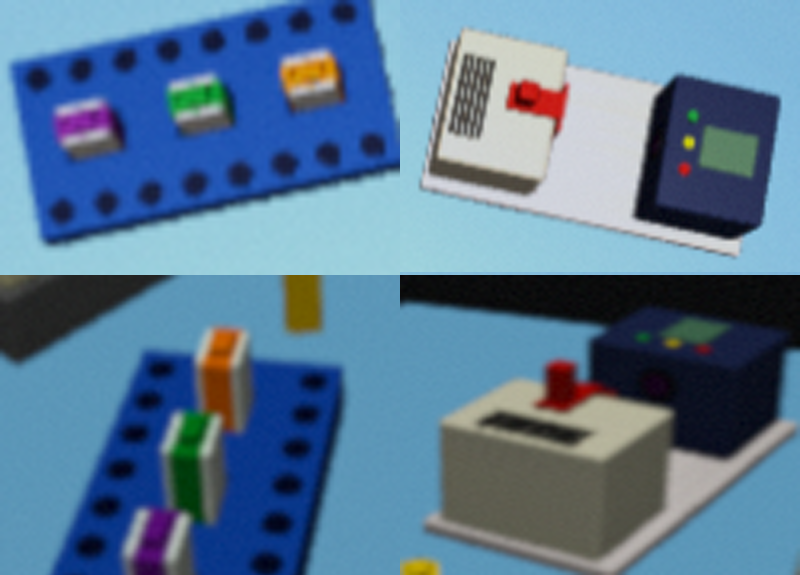

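The crop shows amber at top-image (212,200), in the rack's right-hand pocket. Green is at (190,205) and violet at (167,210). Possible confusions are the yellow ones at (192,160) and (254,198) and the brown one at (251,240), all loose on the bench. I choose the orange-amber one with white sides at (212,200). The knob is at (325,199).

```bash
cat >> h.py <<'E'
def to(x,y,z,yaw,base=None):
    "shift/turn units to TCP xyz with tool y at world angle yaw (deg), pointing down; tool y taken modulo 180"
    s=manip.get_obs();p,q=(s['position'],s['ee_rot']) if base is None else base
    r0=R.from_quat(q);a=np.radians(yaw)
    best=None
    for b in(a,a+np.pi):
        yv=np.array([np.cos(b),np.sin(b),0]);zv=np.array([0,0,-1.]);M=R.from_matrix(np.c_[np.cross(yv,zv),yv,zv])
        t=(r0.inv()*M).as_rotvec()
        if best is None or np.linalg.norm(t)<np.linalg.norm(best): best=t
    print(np.round(r0.inv().apply(np.array([x,y,z])-p)/.05,3),np.round(np.degrees(best)/8,3))
E
python3 - <<'E'
from h import *
to(.45,.25,.245,79.8)
to(.5606,-.1054,.20,79.8)
E
```

```text
[-7.456e+00 -5.400e+00  7.000e-03] [ 0.001  0.    -0.543]
[-11.382 -11.725   0.906] [ 0.001  0.    -0.543]
```

```bash
python3 -m pendant '[[-0.9,-0.65,0,0,0,0,-1],[-1.9,-1.35,0,0,0,-0.2,-1],[-2.8,-2.0,0,0,0,-0.5,-1],[-3.7,-2.7,0,0,0,-0.54,-1],[-4.7,-3.4,0,0,0,-0.54,-1],[-5.6,-4.0,0,0,0,-0.54,-1],[-6.5,-4.7,0,0,0,-0.54,-1],[-7.5,-5.4,0,0,0,-0.54,-1],[-8.1,-6.4,0,0,0,-0.54,-1],[-8.7,-7.4,0,0,0,-0.54,-1]]' 40
python3 -c "
from h import *
to(.5606,-.1054,.16,79.8)
to(.5606,-.1054,.108,79.8)"
```

```text
clock: 2.55
position: [0.4856, 0.1357, 0.2454]
ee_rot: [0.089, 0.996, 0.0, 0.0]
ft_force: [0.7, 0.7, 0.3]
grip_width: 0.004
grasp_force: 0.0
[-2.333 -4.48   1.707] [ 0.002  0.002 -0.003]
[-2.333 -4.48   2.747] [ 0.002  0.002 -0.003]
```

```bash
python3 -m pendant '[[-0.4,-0.9,0.3,0,0,0,-1],[-0.9,-1.8,0.6,0,0,0,-1],[-1.4,-2.7,1.0,0,0,0,-1],[-1.8,-3.6,1.3,0,0,0,-1],[-2.33,-4.48,1.6,0,0,0,-1],[-2.33,-4.48,2.0,0,0,0,-1],[-2.33,-4.48,2.4,0,0,0,-1],[-2.33,-4.48,2.72,0,0,0,-1],[-2.33,-4.48,2.72,0,0,0,-1],[-2.33,-4.48,2.72,0,0,0,-1]]'
python3 - <<'E'
from h import *
t,_=manip.camera('top');s,_=manip.camera('side')
a=cv2.resize(t[160:250,280:400],(400,300),interpolation=2);b=cv2.resize(s[115:205,220:340],(400,300),interpolation=2)
cv2.imwrite('pics/knob1.png',np.hstack([a,b])[:,:,::-1])
E
```

```text
clock: 3.8
position: [0.5604, -0.1034, 0.11]
ee_rot: [0.089, 0.996, 0.0, 0.0]
ft_force: [0.1, -0.3, 1.0]
grip_width: -0.003
grasp_force: 0.0
```

View pics/knob1.png

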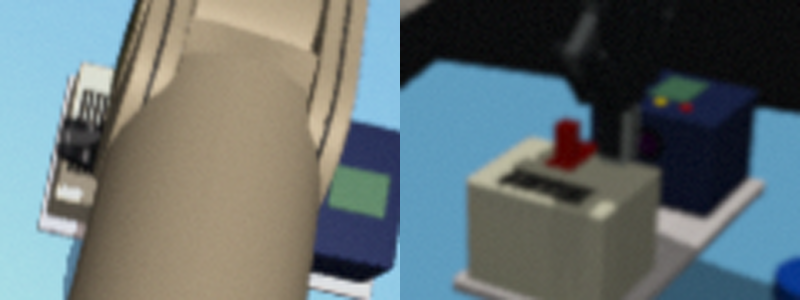

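The knob is red, at side crop (568,145), about full-image (270,158). The shut fingers stand on its robot side at crop (630,140). I'll push.

```bash
python3 -m pendant '[[-0.15,0,0,0,0,0,-1],[-0.3,0,0,0,0,0,-1],[-0.4,0,0,0,0,0,-1],[-0.5,0,0,0,0,0,-1],[-0.6,0,0,0,0,0,-1],[-0.7,0,0,0,0,0,-1],[-0.8,0,0,0,0,0,-1],[-0.9,0,0,0,0,0,-1],[-1.0,0,0,0,0,0,-1],[-1.0,0,0,0,0,0,-1]]'
python3 - <<'E'
from h import *
s,d=manip.camera('side')
c=s.astype(int);m=(c[:,:,0]>110)&(c[:,:,1]<60)&(c[:,:,2]<60);m[:, :240]=0;m[:,310:]=0;m[:100]=0;m[185:]=0
v,u=np.nonzero(m);P=atd('side',np.c_[u,v],d[v,u]);k=P[(P[:,2]>.095)&(P[:,2]<.118)]
print(len(k),k.mean(0),k.min(0),k.max(0))
s0=np.load('side0.npz');c=s0['im'].astype(int);m2=(c[:,:,0]>110)&(c[:,:,1]<60)&(c[:,:,2]<60);m2[:, :240]=0;m2[:,310:]=0;m2[:100]=0;m2[185:]=0
v,u=np.nonzero(m2);P=atd('side',np.c_[u,v],s0['d'][v,u]);k=P[(P[:,2]>.095)&(P[:,2]<.118)]
print(len(k),k.mean(0),k.min(0),k.max(0))
cv2.imwrite('pics/knob2.png',cv2.resize(s[115:205,220:340],(800,600),interpolation=2)[:,:,::-1])
E
```

```text
clock: 5.15
position: [0.6097, -0.1125, 0.1093]
ee_rot: [0.089, 0.996, -0.0, 0.0]
ft_force: [-0.1, -0.4, 1.1]
grip_width: -0.002
grasp_force: 0.0Traceback (most recent call last):
  File "<stdin>", line 4, in <module>
  File "h.py", line 12, in atd
    o,d=ray(cam,uv);return o+d*np.array(depth).reshape(-1,1)
        ~~~^^^^^^^^
  File "h.py", line 6, in ray
    p=cv2.undistortPoints(np.array(uv,float).reshape(-1,1,2),K,np.array(c['D'],float)).reshape(-1,2)
      ~~~~~~~~~~~~~~~~~~~^^^^^^^^^^^^^^^^^^^^^^^^^^^^^^^^^^^^^^^^^^^^^^^^^^^^^^^^^^^^^
cv2.error: OpenCV(4.12.0) /io/opencv/modules/calib3d/src/undistort.dispatch.cpp:347: error: (-215:Assertion failed) CV_IS_MAT(_src) && CV_IS_MAT(_dst) && (_src->rows == 1 || _src->cols == 1) && (_dst->rows == 1 || _dst->cols == 1) && _src->cols + _src->rows - 1 == _dst->rows + _dst->cols - 1 && (CV_MAT_TYPE(_src->type) == CV_32FC2 || CV_MAT_TYPE(_src->type) == CV_64FC2) && (CV_MAT_TYPE(_dst->type) == CV_32FC2 || CV_MAT_TYPE(_dst->type) == CV_64FC2) in function 'cvUndistortPointsInternal'
```

Run:
```python
from h import *
s,d=manip.camera('side')
cv2.imwrite('pics/knob2.png',cv2.resize(s[115:205,220:340],(800,600),interpolation=2)[:,:,::-1])
```

```text
(no output)
```

View pics/knob2.png

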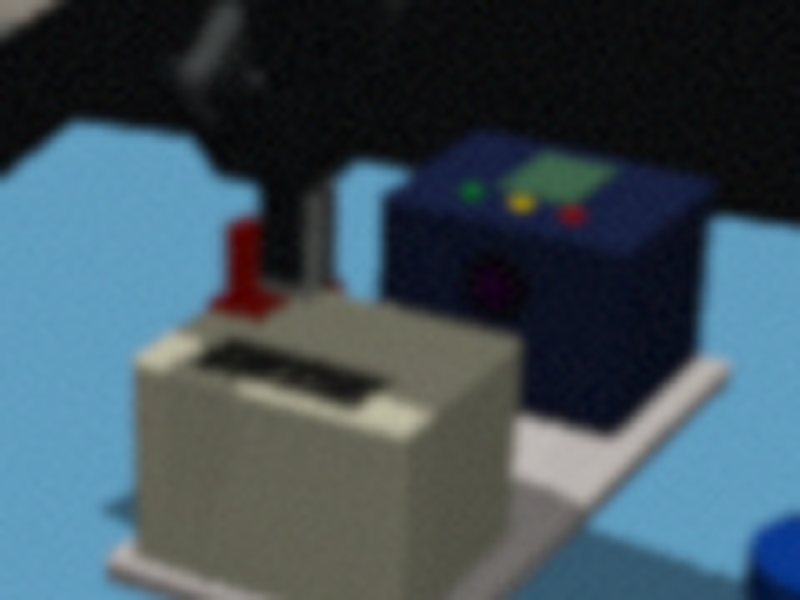

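The knob, at crop (243,265), has slid with the fingers toward the far edge. I'll push on towards the stop.

```bash
python3 -m pendant '[[-0.03,0,0,0,0,0,-1],[-0.06,0,0,0,0,0,-1],[-0.09,0,0,0,0,0,-1],[-0.12,0,0,0,0,0,-1],[-0.14,0,0,0,0,0,-1],[-0.16,0,0,0,0,0,-1],[-0.18,0,0,0,0,0,-1],[-0.18,0,0,0,0,0,-1],[-0.18,0,0,0,0,0,-1],[-0.18,0,0,0,0,0,-1]]'
cat > knob.py <<'E'
from h import *
def knob(im,d):
    c=im.astype(int);m=(c[:,:,0]>70)&(c[:,:,1]*3<c[:,:,0])&(c[:,:,2]*3<c[:,:,0]);m[:,:240]=0;m[:,280]=0;m[:100]=0;m[185:]=0
    v,u=np.nonzero(m);P=atd('side',np.c_[u,v],d[v,u]);return P[(P[:,2]>.095)&(P[:,2]<.118)&(P[:,1]>-.2)]
s0=np.load('side0.npz');a=knob(s0['im'],s0['d']);s,d=manip.camera('side');b=knob(s,d)
print(len(a),len(b),a.mean(0),b.mean(0),'moved',np.linalg.norm((b.mean(0)-a.mean(0))[:2]))
E
python3 knob.py
```

```text
clock: 6.5
position: [0.6173, -0.1138, 0.1092]
ee_rot: [0.089, 0.996, 0.0, -0.001]
ft_force: [-5.9, 1.4, 4.3]
grip_width: -0.005
grasp_force: 3.3
47 19 [ 0.59404346 -0.10464415  0.1044626 ] [ 0.6353483  -0.11092217  0.10471472] moved 0.041779215577632464
```

```bash
python3 -m pendant '[[-0.04,0,0,0,0,0,-1],[-0.08,0,0,0,0,0,-1],[-0.08,0,0,0,0,0,-1],[-0.08,0,0,0,0,0,-1],[0.1,0,0,0,0,0,-1],[0.4,0,0,0,0,0,-1],[0.8,0,-0.5,0,0,0,-1],[0.8,0.5,-1.3,0,0,0,-0.3],[0.8,1.3,-1.3,0,0,0,-0.3],[0.8,2.2,-1.3,0,0,0,-0.3]]'
python3 knob.py
python3 -c "
from h import *
to(.5945,.1505,.12,15.0)"
```

```text
clock: 7.8
position: [0.5989, 0.0022, 0.1751]
ee_rot: [0.09, 0.996, 0.0, 0.001]
ft_force: [0.7, 0.1, -0.7]
grip_width: 0.351
grasp_force: 0.0
47 48 [ 0.59404346 -0.10464415  0.1044626 ] [ 0.63226405 -0.11178707  0.10395266] moved 0.038882314947430184
[0.577 2.736 1.098] [ 0.029 -0.01   8.148]
```

```bash
python3 -m pendant '[[0.1,0.7,0,0,0,1.3,0],[0.2,1.3,0,0,0,2.6,0],[0.3,2.0,0.3,0,0,3.9,0],[0.58,2.72,0.6,0,0,5.2,0],[0.58,2.72,1.0,0,0,6.5,0],[0.58,2.72,1.3,0,0,7.8,0],[0.58,2.72,1.3,0,0,8.14,0],[0.58,2.72,1.3,0,0,8.14,0],[0.58,2.72,1.3,0,0,8.14,0],[0.58,2.72,1.3,0,0,8.14,0]]' 30
python3 - <<'E'
from h import *
to(.595,.150,.043,15.0)
s,d=manip.camera('side');t,_=manip.camera('top')
o=manip.get_obs();p=o['position'];print(p,proj('side',[p,p-[0,0,.014]]),proj('top',[p]))
a=cv2.resize(t[150:240,150:270],(400,300),interpolation=2);b=cv2.resize(s[195:285,160:280],(400,300),interpolation=2)
cv2.imwrite('pics/pick1.png',np.hstack([a,b])[:,:,::-1])
E
```

```text
clock: 9.1
position: [0.594, 0.1404, 0.1095]
ee_rot: [0.611, 0.792, 0.0, 0.0]
ft_force: [0.8, 0.0, 0.0]
grip_width: 0.497
grasp_force: 0.0
[0.181 0.068 1.331] [ 0.004 -0.002 -0.039]
[0.5939165  0.14038425 0.10946686] [[217.26983613 211.90274668]
 [217.71441641 219.22229063]] [[213.40864569 194.95169631]]
```

View pics/pick1.png

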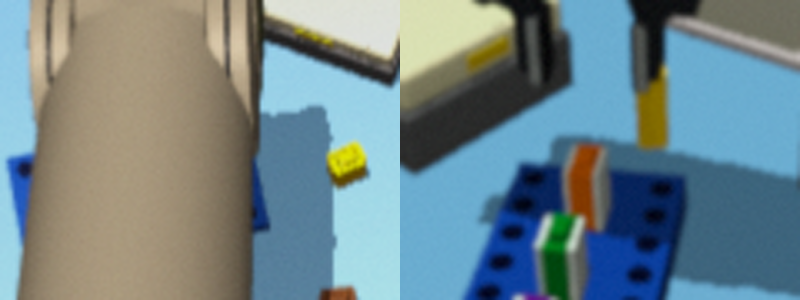

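The open fingers, at crop (540,60) and (645,60), flank the amber cuvette at crop (587,185), about side (216,250). I'll go down and grip.

```bash
python3 -m pendant '[[0.1,0.07,0,0,0,0,0],[0.18,0.07,0.2,0,0,0,0],[0.18,0.07,0.5,0,0,0,0],[0.18,0.07,0.8,0,0,0,0],[0.18,0.07,1.1,0,0,0,0],[0.18,0.07,1.33,0,0,0,0],[0.18,0.07,1.33,0,0,0,0],[0.18,0.07,1.33,0,0,0,0],[0.18,0.07,1.33,0,0,0,0],[0.18,0.07,1.33,0,0,0,0]]' 30
python3 -c "
from h import *
to(.595,.150,.043,15.0)"
```

```text
clock: 10.45
position: [0.5951, 0.1501, 0.0432]
ee_rot: [0.611, 0.792, 0.0, 0.0]
ft_force: [-0.8, -1.0, 0.0]
grip_width: 0.502
grasp_force: 0.0
[-0.002 -0.003  0.004] [ 0.005 -0.002 -0.042]
```

```bash
python3 -m pendant '[[0,0,0,0,0,0,-0.2],[0,0,0,0,0,0,-0.4],[0,0,0,0,0,0,-0.5],[0,0,0,0,0,0,-0.6],[0,0,0,0,0,0,-1],[0,0,0,0,0,0,-1],[0,0,0,0,0,0,-1],[0,0,0,0,0,0,-1],[0,0,0,0,0,0,-1],[0,0,0,0,0,0,-1]]' 30
```

```text
clock: 11.7
position: [0.5949, 0.15, 0.0428]
ee_rot: [0.611, 0.792, 0.0, 0.0]
ft_force: [0.8, -0.6, 0.8]
grip_width: 0.203
grasp_force: 31.4
```

```bash
python3 -m pendant '[[0,0,-0.1,0,0,0,-1],[0,0,-0.2,0,0,0,-1],[0,0,-0.4,0,0,0,-1],[0,0,-0.6,0,0,0,-1],[0,0,-1.0,0,0,0,-1],[0,0,-1.4,0,0,0,-1],[0,0,-1.9,0,0,0,-1],[0,0,-2.4,0,0,0,-1],[0,0,-2.8,0,0,0,-1],[0,0,-2.8,0,0,0,-1]]'
python3 - <<'E'
from h import *
to(.577,-.178,.185,-10.2)
E
```

```text
clock: 12.95
position: [0.5957, 0.1501, 0.1848]
ee_rot: [0.611, 0.792, 0.001, 0.001]
ft_force: [-0.5, 0.5, -0.8]
grip_width: 0.203
grasp_force: 31.4
[-6.254 -2.023 -0.014] [ 0.02  -0.009  3.107]
```

```bash
python3 -m pendant '[[-0.3,-0.1,0,0,0,0.15,-1],[-0.9,-0.3,0,0,0,0.45,-1],[-1.7,-0.55,0,0,0,0.85,-1],[-2.5,-0.81,0,0,0,1.25,-1],[-3.3,-1.07,0,0,0,1.65,-1],[-4.1,-1.33,0,0,0,2.05,-1],[-4.9,-1.6,0,0,0,2.45,-1],[-5.6,-1.8,0,0,0,2.8,-1],[-6.05,-1.96,0,0,0,3.0,-1],[-6.25,-2.02,0,0,0,3.11,-1]]'
python3 -m pendant '[[0,0,0,0,0,0,-1],[0,0,0,0,0,0,-1],[0,0,0,0,0,0,-1],[0,0,0,0,0,0,-1],[0,0,0,0,0,0,-1],[0,0,0,0,0,0,-1],[0,0,0,0,0,0,-1],[0,0,0,0,0,0,-1],[0,0,0,0,0,0,-1],[0,0,0,0,0,0,-1]]'
python3 knob.py
python3 - <<'E'
from h import *
to(.577,-.178,.185,-10.2)
s,d=manip.camera('side');t,td=manip.camera('top');np.savez('pl.npz',s=s,d=d,t=t,td=td)
p=manip.get_obs()['position']
print(proj('side',[p+[0,0,-.012]]))
for r in manip.tip_of('amber_centre','side')[:3]:print(r)
a=cv2.resize(t[160:250,280:400],(400,300),interpolation=2);b=cv2.resize(s[95:215,220:380],(400,300),interpolation=2)
cv2.imwrite('pics/pl1.png',np.hstack([a,b])[:,:,::-1])
E
```

```text
clock: 14.2
position: [0.5744, -0.1817, 0.1824]
ee_rot: [0.769, 0.639, -0.001, -0.0]
ft_force: [-0.3, 0.8, -1.7]
grip_width: 0.205
grasp_force: 31.4
clock: 15.45
position: [0.5762, -0.1779, 0.1828]
ee_rot: [0.767, 0.641, 0.0, -0.0]
ft_force: [-0.3, 0.1, -0.6]
grip_width: 0.207
grasp_force: 31.4
47 47 [ 0.59404346 -0.10464415  0.1044626 ] [ 0.63238846 -0.11177687  0.10382326] moved 0.03900274973119937
[ 0.001  0.015 -0.045] [-0.001 -0.    -0.003]
[[289.61672211 116.61168612]]
{'pixel': [290.3, 114.6], 'p': 0.79}
{'pixel': [233.7, 224.3], 'p': 0.69}
{'pixel': [283.6, 235.9], 'p': 0.59}
```

View pics/pl1.png

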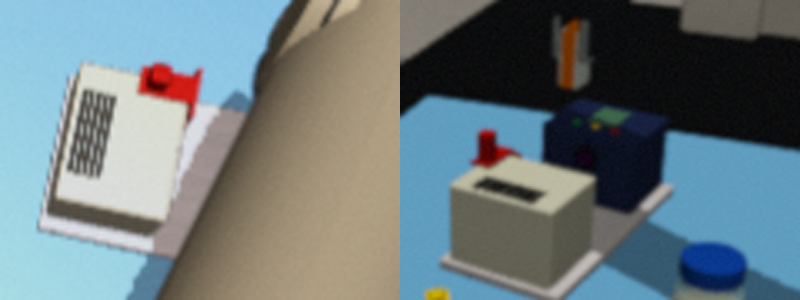

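The cuvette, at right crop (570,55), about side (290,115), is held upright above the gap. The shutter knob stands at the far edge of the lamp roof, left crop (158,77). Before going down I'll refine the beam axis and the cuvette position in both cameras.

Run:
```python
from h import *
a=np.radians(79.8);X=np.array([np.cos(a),np.sin(a)]);Y=np.array([-X[1],X[0]]);o=np.array([.577,-.178])
v,u=np.mgrid[0:384,0:512];uv=np.c_[u.ravel(),v.ravel()]
z=np.load('pl.npz');t0=np.load('top0.npz');s0=np.load('side0.npz')
def ed(n,cam,d,lo,hi,xr,im=None):
    P=atd(cam,uv,d.ravel());q=np.c_[(P[:,:2]-o)@X,(P[:,:2]-o)@Y,P[:,2]]*1000
    m=(d.ravel()>0)&(q[:,2]>lo)&(q[:,2]<hi)&(q[:,0]>xr[0])&(q[:,0]<xr[1])&(abs(q[:,1])<70);q=q[m]
    r=cv2.minAreaRect(q[:,:2].astype(np.float32))
    print(n,len(q),'y 2-98%',np.percentile(q[:,1],[1,99]).round(1),'x',np.percentile(q[:,0],[1,99]).round(1),np.round(r[0],1),np.round(r[1],1),round(r[2],1))
for n,c,d in(('top0','top',t0['d']),('side0','side',s0['d']),('top1','top',z['td']),('side1','side',z['d'])):
    ed(n+' lamp',c,d,82,86.7,(40,130))
    ed(n+' det',c,d,82,86.7,(-130,-30))
P=atd('side',uv,z['d'].ravel());im=z['s'].reshape(-1,3).astype(int)
q=np.c_[(P[:,:2]-o)@X,(P[:,:2]-o)@Y,P[:,2]]*1000
m=(z['d'].ravel()>0)&(np.abs(q[:,0])<25)&(abs(q[:,1])<25)&(q[:,2]>140)&(q[:,2]<210)
am=m&(im[:,0]-im[:,2]>60);print('amber window',am.sum(),np.median(q[am],0).round(1),np.percentile(q[am],[3,97],axis=0).round(1))
allq=q[m&(q[:,2]<165)];print('low part',len(allq),np.percentile(allq,[3,97],axis=0).round(1))
p=manip.get_obs()['position'];print('tcp',(p[:2]-o)@X,(p[:2]-o)@Y)
```

```text
top0 lamp 1007 y 2-98% [-48.7  48.8] x [ 43.3 121.8] [81.4 -0.1] [100.4  82.5] 90.0
top0 det 1052 y 2-98% [-48.3  48. ] x [-115.7  -37.2] [-76.4  -0.3] [98.4 80. ] 89.1
side0 lamp 720 y 2-98% [-48.   48.4] x [ 44.1 123.6] [82.9  0.1] [100.4  84.5] 89.9
side0 det 498 y 2-98% [-47.2  47.5] x [-112.4  -36.4] [-74.6   1.1] [100.6  79.7] 89.5
top1 lamp 1020 y 2-98% [-49.   48.7] x [ 43.  121.9] [81.4 -4.1] [ 82.7 108.5] 0.1Traceback (most recent call last):
  File "<stdin>", line 12, in <module>
  File "<stdin>", line 9, in ed
    return _quantile_unchecked(
        a, q, axis, out, overwrite_input, method, keepdims, weights)
    return _ureduce(a,
                    func=_quantile_ureduce_func,
    ...<5 lines>...
                    overwrite_input=overwrite_input,
                    method=method)
    r = func(a, **kwargs)
    result = _quantile(arr,
                       quantiles=q,
    ...<2 lines>...
                       out=out,
                       weights=wgt)
    slices_having_nans = np.isnan(arr[-1, ...])
                                  ~~~^^^^^^^^^
IndexError: index -1 is out of bounds for axis 0 with size 0
```

Run:
```python
from h import *
a=np.radians(79.8);X=np.array([np.cos(a),np.sin(a)]);Y=np.array([-X[1],X[0]]);o=np.array([.577,-.178])
v,u=np.mgrid[0:384,0:512];uv=np.c_[u.ravel(),v.ravel()];z=np.load('pl.npz')
P=atd('side',uv,z['d'].ravel());im=z['s'].reshape(-1,3).astype(int)
q=np.c_[(P[:,:2]-o)@X,(P[:,:2]-o)@Y,P[:,2]]*1000
m=(z['d'].ravel()>0)&(np.abs(q[:,0])<25)&(abs(q[:,1])<25)&(q[:,2]>140)&(q[:,2]<210)
am=m&(im[:,0]-im[:,2]>60);print('amber',am.sum(),np.median(q[am],0).round(1),np.percentile(q[am],[3,97],axis=0).round(1))
l=q[m&(q[:,2]<163)];print('low',len(l),np.percentile(l,[1,50,99],axis=0).round(1))
p=manip.get_obs()['position'];print('tcp',(p[:2]-o)@X,(p[:2]-o)@Y)
to(.577,-.178,.072,-10.2)
```

```text
amber 119 [ 12.7   0.5 177. ] [[  5.6  -5.3 147. ]
 [ 15.3   6.2 200. ]]
low 94 [[-11.5  -6.5 144.6]
 [ 11.4   7.3 153.8]
 [ 15.8  11.2 162.7]]
tcp -5.2649916317170704e-05 0.0007607413395672444
[1.000e-03 1.500e-02 2.215e+00] [-0.001 -0.001 -0.003]
```

```bash
python3 -m pendant '[[0,0.015,0.1,0,0,0,-1],[0,0.015,0.4,0,0,0,-1],[0,0.015,0.7,0,0,0,-1],[0,0.015,1.0,0,0,0,-1],[0,0.015,1.3,0,0,0,-1],[0,0.015,1.6,0,0,0,-1],[0,0.015,1.85,0,0,0,-1],[0,0.015,2.05,0,0,0,-1],[0,0.015,2.15,0,0,0,-1],[0,0.015,2.21,0,0,0,-1]]'
python3 -m pendant '[[0,0,0,0,0,0,-1],[0,0,0,0,0,0,-1],[0,0,0,0,0,0,-1],[0,0,0,0,0,0,-1],[0,0,0,0,0,0,-1],[0,0,0,0,0,0,-1],[0,0,0,0,0,0,-1],[0,0,0,0,0,0,-1],[0,0,0,0,0,0,-1],[0,0,0,0,0,0,-1]]'
python3 knob.py
python3 - <<'E'
from h import *
to(.577,-.178,.072,-10.2)
s,d=manip.camera('side');cv2.imwrite('pics/fin.png',cv2.resize(s[95:335,120:440],(800,600),interpolation=2)[:,:,::-1])
E
```

```text
clock: 16.9
position: [0.5771, -0.1781, 0.0722]
ee_rot: [0.767, 0.641, 0.0, 0.0]
ft_force: [-0.0, 0.0, -0.4]
grip_width: 0.199
grasp_force: 31.4
clock: 18.15
position: [0.577, -0.178, 0.0722]
ee_rot: [0.767, 0.641, 0.0, -0.0]
ft_force: [0.5, 0.0, 0.8]
grip_width: 0.205
grasp_force: 31.4
47 45 [ 0.59404346 -0.10464415  0.1044626 ] [ 0.63192783 -0.11111704  0.1047161 ] moved 0.0384333695249082
[-0.    -0.001  0.006] [ 0.    -0.001 -0.002]
```

View pics/fin.png

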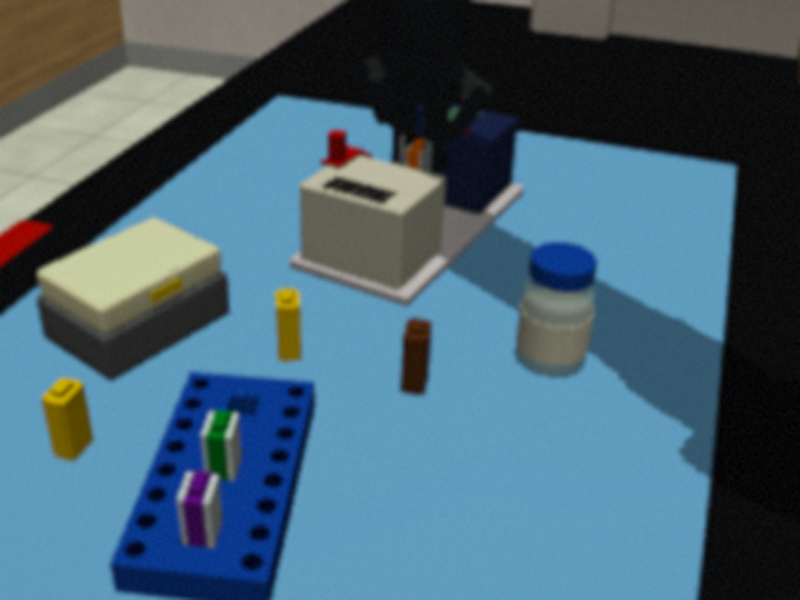

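The cuvette is held in the gap between lamp and detector, at crop (418,155). The knob is at the open end at crop (338,150). Green, violet, bottle and tip box all stand where they were.

```bash
python3 -c "
from workcell import manip
print(manip.hand_in())"
```

```text
the job is handed in; nothing more can be done
None
```

I handed the job in at about 18 s on the robot's clock, with the amber cuvette held still by its frosted faces at the beam's mid point, the shutter pushed to its stop, and the other items where they stood; the hand-in gave no verdict.

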